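# Clear the filler's tray and draw its plunger to half stroke

## Task

Take the two finished jars out of the piston filler's catch tray and stand them upright in the tote, without dropping them. Then grip the cross bar of the filler's plunger and draw the plunger straight out along its leaning bore, in line with it and never forced or cocked sideways, to half its 80 mm stroke, so that the ring engraved on the shaft comes level with the mouth; finish while still holding it there, never pulling it much beyond the ring. Leave everything else on the bench where it is.

Things in the scene. Friction and masses are not known exactly. Their poses are not given: they have to be found in the camera images.
- filler: Bench-top piston filler, fixed: white base 170 x 130 x 20 high, steel block leaning 0.35 rad (20 deg) to the filler's -x side (roughly the robot), motor housing 75 high from x = 20 to 90, y = -60 to 60 mm. Origin on the bench under the base, z up; catch tray on its -y side. A stub spout reaches to y = -63 at x = 0, 58 high
- tray (a point): Centre of the floor of the filler's shallow steel catch tray (z up, axes as the filler's). Inside 206 (x) x 126 (y), floor 4 above the bench, rim 12 above the bench
- bore_mouth (a point): Centre of the bore's open mouth in the top face of the leaning block (66 x 66). z points out along the bore axis (0.35 rad from vertical), y is the filler's y, x lies in the plane of the lean. The bore is round, blind, 21.5 across and 80 deep
- plunger: Loose metal plunger, 0.26 to 0.42 kg, fully down in the bore (foot at z = -80 of bore_mouth); no spring, sinks back when let go. Origin at its foot, z up the shaft, x along the cross bar. Shaft 20 across, 116 long, dark ring 40 above the foot; cross bar on top 64 long (x) x 24 thick (y) x 24 high, centre 46 out of the mouth at the start, lying in the plane of the lean
- plunger_bar (a point): Centre of the plunger's cross bar, 126 above its foot; axes as the plunger's
- tote: Open grey plastic tote fixed on the bench, outside 240 (x) x 170 (y) x 60 high, walls and floor 5 thick, empty. Origin at the centre of its underside
- jar_a: Finished black lidded jar with a white label, 50 across, 46 high, 0.08 to 0.16 kg, standing upright in the catch tray, nearer the robot side (-x) of the tray. Origin at the centre of its underside, z up its axis
- jar_b: Finished black lidded jar with a white label, 50 across, 46 high, 0.08 to 0.16 kg, standing upright in the catch tray, on the far side (+x) of the tray. Origin at the centre of its underside, z up its axis
- amber_bottle: Bystander: amber glass bottle with white cap, 56 across, 120 high. Origin at its underside
- mortar: Bystander: open white ceramic bowl, 100 across, 55 high. Origin at its underside
- carton: Bystander: cardboard carton, 60 x 100 x 70 high. Origin at its underside
- stock_jar: Bystander: large black jar, 90 across, 100 high. Origin at its underside
- sample_jar: Bystander: black jar of the same make and size as the finished ones, but standing on the bench, not in the catch tray. Origin at its underside
- brush: Bystander: 120 long brush lying on the bench in front of the filler
- weight: Bystander: brass calibration weight, 34 across, 46 high. Origin at its underside
There are look-alikes about, which are no part of the job. What is shaped like the jar_b but orange or turquoise is not meant.

How it is judged:
By the outcome, as a careful person would: the job done as asked, in the order asked, and still so for the second after the job is handed in, while the arm keeps its last pose, push and grip.
It also fails if it takes over 72 s, if anything falls off the work surface, if the arm or the gripper's body presses on something with over 40 N, if the wrist force passes 120 N, or if a joint passes its speed limit or range.

## Robot

A 6-joint arm with a two-finger parallel gripper is mounted at the origin on the work surface. World frame = base frame: x ahead of the robot, y to its left, z up, the work surface at z = 0. Lengths are in m, angles in degrees, forces in N, time in s.
With the tool pointing down it reaches from about 0.35 to 0.875 m from the base axis. Payload 15.5 kg.
Tool frame: the origin (TCP) lies at the centre of the arm's flange, where the gripper is bolted on; the fingertips stand 173 mm ahead of it and the grasp point (between the pads) lies 155 mm ahead of it; z points along the fingers, x is the direction in which the jaws open and shut, and the axes are right-handed (so a half turn about z gives the same grasp; the last joint's range is limited). The gripper opens to 85 mm and grips with 20 to 120 N. Pads are 22 mm wide; open, the fingers measure 114 mm over their backs; the gripper's body (76 mm by 85 mm) begins 54 mm behind the grasp point. The pads swing forward as they close: fully open they stand 13 mm farther back than shut.
Start: joints at [71.133, 28.281, 77.091, -0, 74.628, -5.472], TCP at [0.145, 0.608, 0.405] pointing down, gripper open.
Joint ranges: [-166.48, 166.48], [-47.26, 123.95], [12.59, 153.08], [-70.14, 250.14], [6.76, 159.57], [-176.63, 176.63]. Speed limits (degrees/s): [108.29, 108.29, 147.25, 172.46, 172.46, 172.46].

## Interface

Orientations are given as a 3x3 rotation matrix whose columns are the frame's x, y, z axes.
In Python, from bench import sense, capture, camera_info, close_job gives the robot as it stands.
- The arm moves only by the shell command python3 -m pendant 'ROWS' [FORCE]. ROWS is JSON, a list of rows, each a list of 7 numbers: the shift along the tool's x, y, z in m, then the turn, a rotation vector about the tool's x, y, z in degrees, then the finger opening in m, from 0 to 0.0854. In form: [[tx, ty, tz, wx, wy, wz, grip], ...]. A call has exactly 10 rows; each row is the pose to reach, as a shift and turn from the pose measured when the call began, along the tool's axes at that moment; what a row does not reach only later rows make up. A row lasts 1/8 s, in which the tool goes at most 62.5 mm and 10.7 degrees, less where a joint would pass 70% of its speed; a pose out of reach is approached as far as the arm can. A call with a gripper value outside its range is refused whole. The fingers move at their own pace and stop on an object; FORCE is the grip in N (left out, the last holds). Time passes only in rows, so rows that repeat a pose let the fingers close, or fill a call up. It gives the time, the measured TCP pose, the force and the opening at its end, in the units of the state.
- sense(): the state, without advancing time (a new reading comes with each control period).
- capture(name): name is "scene" or "top" or "wrist"; returns the picture (420x560x3 uint8, blue, green, red); there is no depth.
- camera_info(name): a dict with "fovy" (degrees; the focal length in pixels is half the picture's height over the tangent of half this angle, whatever the lens; pixels are square), "cx", "cy" (the principal point, pixels), "rvec" (rotation vector, rad) and "tvec" (3), from world to camera coordinates, as OpenCV has them; the wrist camera has in their place "hand_eye" (4x4, takes a point from camera to tool coordinates, whose origin is the TCP and whose axes are the tool frame's). Camera axes: x right, y down, z forward; pixel columns grow to the right and rows downward; lengths in m; the calibration is good to about 2 mm. A picture is of the moment at which its call begins: read the wrist's pose just before it. camera_info takes no time and is no camera call.
- close_job(): hands the job in, once; it reports no verdict.
The state is a dict: "time_s": time; "joint_positions": joint angles; "qvel": joint speeds; "joint_torque": joint torques, N m; "ee_pos": TCP position; "tool_rot": TCP orientation; "ft_force": force on the tool from outside, world axes, zero at the start; "wrist_torque": the same for the moment, N m; "grip_width": opening from 0.0 (shut) to 1.0 (fully open).
Only numpy, scipy, OpenCV 4.12 (cv2) and the standard library are available. Lean on these libraries where they do the work, as an engineer would, in place of code of your own. Each camera call takes 0.05 s, during which the arm holds its last target. There are 200 camera calls.

## Working session

There is one attempt and no reset: what is moved stays moved. The work goes in short steps, Python scripts to look and compute and a shell command to move; the robot and the scene stay as the last step left them, time stands still between calls to the robot, and variables do not carry over. Pictures are saved under pics/ and viewed, about 8 in all and at most 12, crops included, and the job is handed in when it is done.

```bash
mkdir -p pics; ls
python3 - <<'E'
from bench import *
import cv2,json
for n in("scene","top"):
    cv2.imwrite(f"pics/{n}.png",capture(n)); print(n,camera_info(n))
print(camera_info("wrist")); print(sense())
E
```

```text
pics
scene {'fovy': 47.02798317698303, 'cx': 279.45358532300133, 'cy': 209.3695231223529, 'rvec': array([ 1.75967821,  1.47872614, -0.74606155]), 'tvec': array([-0.03434181, -0.24379982,  1.7131623 ])}
top {'fovy': 44.86944653312164, 'cx': 278.97068652569664, 'cy': 208.00728842582546, 'rvec': array([ 2.11702972, -2.1285151 ,  0.19359647]), 'tvec': array([-0.07096065,  0.59034511,  1.47829407])}
{'fovy': 69.11484701038788, 'cx': 278.41589349254946, 'cy': 208.71072030665928, 'hand_eye': array([[ 9.99999538e-01,  7.89992549e-04,  5.47386294e-04,
         9.92150010e-04],
       [-9.19155930e-04,  9.52512889e-01,  3.04496884e-01,
        -7.72442473e-02],
       [-2.80842231e-04, -3.04497246e-01,  9.52513175e-01,
         3.12884133e-02],
       [ 0.00000000e+00,  0.00000000e+00,  0.00000000e+00,
         1.00000000e+00]])}
{'time_s': 0.1, 'joint_positions': array([ 7.11360172e+01,  2.83112669e+01,  7.71259918e+01,  1.42073839e-03,
        7.46263087e+01, -5.47033417e+00]), 'qvel': array([ 0.02104586, -0.19798704, -0.04633445, -0.0663438 , -0.06196505,
        0.03742055]), 'joint_torque': array([ 9.31385839e-04, -8.83581376e+01, -3.84564328e+01, -4.87652087e-04,
        5.21110996e-03, -2.77372391e-05]), 'ee_pos': array([0.14470691, 0.60787084, 0.40414613]), 'tool_rot': array([[ 2.31646266e-01,  9.72800011e-01, -3.81338625e-04],
       [ 9.72799462e-01, -2.31646544e-01, -1.04213923e-03],
       [-1.10212883e-03, -1.29558348e-04, -9.99999384e-01]]), 'ft_force': array([-0.02420147, -0.39705987,  0.28705852]), 'wrist_torque': array([-0.01432134, -0.00771566,  0.05730481]), 'grip_width': 1.000961453354329}
```

View pics/scene.png

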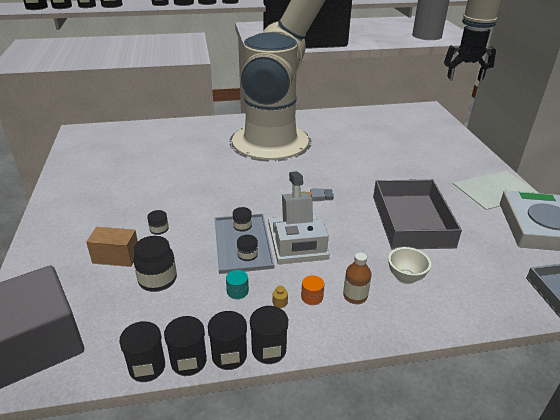

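View pics/top.png

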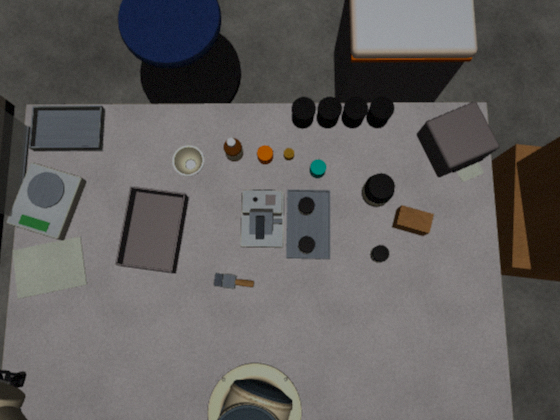

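The scene view shows the filler near (300,235), the tray with two jars at (242,218) and (247,247), and the tote at (415,212). In the top view the tray jars are at (306,205) and (306,245), the filler at (262,220) and the tote at (153,230).

Run:
```python
import cv2,numpy as np
im=cv2.imread("pics/top.png")[180:270,110:340]
a=cv2.resize(im,None,fx=3.4,fy=3.4,interpolation=cv2.INTER_CUBIC)
im=cv2.imread("pics/scene.png")[165:275,205:345]
b=cv2.resize(im,None,fx=2.6,fy=2.6,interpolation=cv2.INTER_CUBIC)
c=np.zeros((a.shape[0]+b.shape[0],a.shape[1],3),np.uint8)
c[:a.shape[0]]=np.clip(a.astype(float)*1.5,0,255);c[a.shape[0]:,:b.shape[1]]=b
print(a.shape,b.shape);cv2.imwrite("pics/crop.png",c)
```

```text
(306, 782, 3) (286, 364, 3)
```

View pics/crop.png

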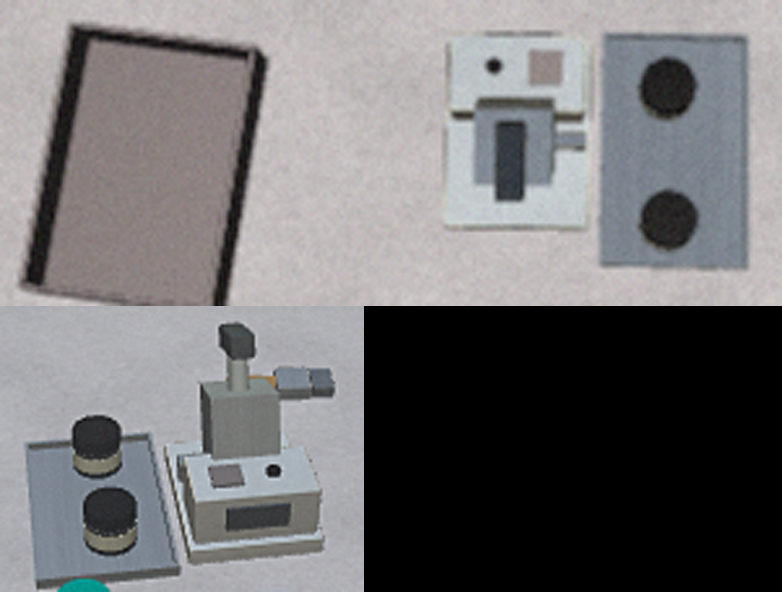

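The crop shows (crop pixels) the tray rim corners (603,33) to (748,268), jar lids at (668,87) and (668,219), and the bar top at (510,160). In the scene part the bar centre is about (237,341).

```bash
cat > h.py <<'E'
import cv2,numpy as np
from bench import *
def cam(n):
    c=camera_info(n);f=210/np.tan(np.radians(c['fovy']/2))
    K=np.array([[f,0,c['cx']],[0,f,c['cy']],[0,0,1.]])
    if n=='wrist':
        s=sense();T=np.eye(4);T[:3,:3]=s['tool_rot'];T[:3,3]=s['ee_pos'];T=np.linalg.inv(T@c['hand_eye']);return K,T[:3,:3],T[:3,3]
    return K,cv2.Rodrigues(c['rvec'])[0],c['tvec']
def ray(C,uv):
    K,R,t=C;d=R.T@np.linalg.solve(K,[uv[0],uv[1],1]);return -R.T@t,d
def onz(C,uv,z):
    o,d=ray(C,uv);return o+d*(z-o[2])/d[2]
def tri(C1,p1,C2,p2):
    P=lambda C:C[0]@np.c_[C[1],C[2]]
    X=cv2.triangulatePoints(P(C1),P(C2),np.float64(p1).reshape(2,1),np.float64(p2).reshape(2,1))
    return (X[:3]/X[3]).ravel()
def proj(C,X):
    p=C[0]@(C[1]@np.asarray(X)+C[2]);return p[:2]/p[2]
E
python3 - <<'E'
from h import *
np.set_printoptions(precision=4,suppress=True)
T=cam('top');S=cam('scene')
t=lambda x,y:((x+.5)/3.4+110-.5,(y+.5)/3.4+180-.5)
s=lambda x,y:((x+.5)/2.6+205-.5,(y-306+.5)/2.6+165-.5)
for n,z,L in [('tray',.012,[(603,33),(748,36),(748,268),(600,266)]),('base',.02,[(448,37),(590,37),(585,228),(444,226)]),('jars b,a',.05,[(668,87),(668,219)]),('tote',.06,[(72,25),(266,50),(22,287)])]:
    print(n);print(np.array([onz(T,t(*p),z) for p in L]))
print('bar tri',tri(T,t(510,160),S,s(237,341)))
print('jars tri',tri(T,t(668,87),S,s(110,503)),tri(T,t(668,219),S,s(97,430)))
print('bar at z .2',onz(T,t(510,160),.2),onz(T,t(510,160),.17))
print('tote scene',[onz(S,p,.06) for p in [(375,182),(438,180),(459,236),(385,236)]])
print('tote top',[onz(T,p,.06) for p in [(131,188),(187,193),(175,272),(117,265)]])
E
```

```text
tray
[[ 0.657  -0.0994  0.012 ]
 [ 0.6534 -0.2324  0.012 ]
 [ 0.4409 -0.2274  0.012 ]
 [ 0.4434 -0.095   0.012 ]]
base
[[ 0.6523  0.0423  0.02  ]
 [ 0.6516 -0.0874  0.02  ]
 [ 0.4767 -0.0818  0.02  ]
 [ 0.4792  0.0444  0.02  ]]
jars b,a
[[ 0.5989 -0.1563  0.05  ]
 [ 0.4809 -0.1546  0.05  ]]
tote
[[0.6563 0.3744 0.06  ]
 [0.6325 0.2008 0.06  ]
 [0.4237 0.4065 0.06  ]]
bar tri [ 0.5171 -0.0201  0.1633]
jars tri [ 0.5994 -0.1559  0.0478] [ 0.4812 -0.1543  0.0481]
bar at z .2 [ 0.5116 -0.022   0.2   ] [ 0.5161 -0.0208  0.17  ]
tote scene [array([0.4115, 0.2383, 0.06  ]), array([0.4303, 0.4231, 0.06  ]), array([0.6823, 0.3595, 0.06  ]), array([0.6524, 0.1789, 0.06  ])]
tote top [array([0.6532, 0.3737, 0.06  ]), array([0.6367, 0.2036, 0.06  ]), array([0.3995, 0.2321, 0.06  ]), array([0.4209, 0.4037, 0.06  ])]
```

```bash
cat >> h.py <<'E'
np.set_printoptions(precision=4,suppress=True)
from scipy.spatial.transform import Rotation as Ro
def down(yaw=-.021):
    c,s=np.cos(yaw),np.sin(yaw);fx=np.array([c,s,0]);fy=np.array([-s,c,0])
    return np.c_[fy,fx,[0,0,-1]]
def lean(yaw=-.021,a=.35):   # tool pointing down the bore, jaws along filler y
    D=down(yaw);ax=-np.sin(a)*D[:,1]+np.array([0,0,np.cos(a)])
    return np.c_[D[:,0],np.cross(-ax,D[:,0]),-ax]
def rel(p,R,s=None,off=0.155):
    "grasp point p, orientation R -> shift and turn in tool axes now"
    s=s or sense();R0=s['tool_rot'];tcp=np.asarray(p)-R[:,2]*off
    return np.round(R0.T@(tcp-s['ee_pos']),4),np.round(Ro.from_matrix(R0.T@R).as_rotvec(degrees=True),2)
E
python3 - <<'E'
from h import *
for p in [(.45,.3,.29),(.49,-.09,.29)]: print(rel(p,down()))
E
```

```text
(array([-0.2288,  0.3683, -0.0406]), array([ -0.01,   0.06, -12.19]))
(array([-0.5989,  0.4976, -0.0403]), array([ -0.01,   0.06, -12.19]))
```

```bash
python3 -m pendant '[[-0.03,0.05,-0.01,0,0,-2,0.0854],[-0.06,0.1,-0.02,0,0,-4,0.0854],[-0.09,0.15,-0.03,0,0,-6,0.0854],[-0.12,0.2,-0.04,0,0,-8,0.0854],[-0.16,0.25,-0.04,0,0,-10,0.0854],[-0.2,0.3,-0.04,0,0,-12.2,0.0854],[-0.24,0.345,-0.04,0,0,-12.2,0.0854],[-0.28,0.375,-0.04,0,0,-12.2,0.0854],[-0.33,0.395,-0.04,0,0,-12.2,0.0854],[-0.38,0.415,-0.04,0,0,-12.2,0.0854]]' 60
python3 - <<'E'
from h import *
for p in [(.49,-.09,.29)]: print(rel(p,down()))
E
```

```text
time_s: 1.35
ee_pos: [0.4605, 0.1404, 0.4443]
tool_rot: [[0.021, 1.0, -0.001], [1.0, -0.021, -0.001], [-0.001, -0.001, -1.0]]
ft_force: [0.9, 0.1, -0.1]
grip_width: 1.0
(array([-0.2297,  0.0343, -0.0004]), array([-0.04,  0.07,  0.01]))
```

```bash
python3 -m pendant '[[-0.04,0.006,0,0,0,0,0.0854],[-0.08,0.012,0,0,0,0,0.0854],[-0.12,0.018,0,0,0,0,0.0854],[-0.16,0.024,0,0,0,0,0.0854],[-0.2,0.03,0,0,0,0,0.0854],[-0.22,0.034,0,0,0,0,0.0854],[-0.23,0.034,0,0,0,0,0.0854],[-0.23,0.034,0,0,0,0,0.0854],[-0.23,0.034,0,0,0,0,0.0854],[-0.23,0.034,0,0,0,0,0.0854]]'
python3 - <<'E'
from h import *
C=cam('wrist');im=capture('wrist');np.save('w1.npy',np.array([C[0],C[1],np.tile(C[2],(3,1))]))
cv2.imwrite('pics/w1.png',cv2.resize(im,(800,600),interpolation=cv2.INTER_CUBIC))
# predicted (in 800 px picture)
for n,X in dict(a=(.481,-.1545,.05),b=(.599,-.156,.05),bar=(.517,-.0206,.165),mouth=(.533,-.0206,.12)).items(): print(n,proj(C,X)*800/560)
E
```

```text
time_s: 2.6
ee_pos: [0.4896, -0.0895, 0.4446]
tool_rot: [[0.02, 1.0, -0.001], [1.0, -0.02, -0.001], [-0.001, -0.001, -1.0]]
ft_force: [-0.7, 0.1, -0.5]
grip_width: 1.001
a [319.8522 245.9649]
b [327.5755 372.04  ]
bar [509.5416 335.2603]
mouth [493.1034 331.8133]
```

View pics/w1.png

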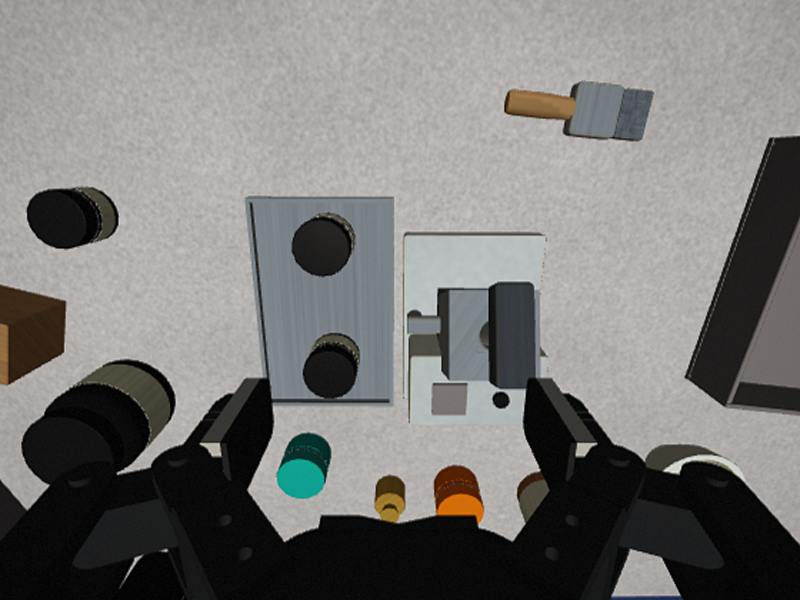

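The wrist view shows lids at (321,245) and (330,370), the bar top at (515,335) and the spout at (423,324). These are within about 2 mm of my estimates, so I go for jar_a.

```bash
python3 -m pendant '[[-0.02,-0.002,0.02,0,0,0,0.068],[-0.04,-0.005,0.05,0,0,0,0.068],[-0.06,-0.007,0.09,0,0,0,0.068],[-0.0645,-0.007,0.13,0,0,0,0.068],[-0.0645,-0.007,0.16,0,0,0,0.068],[-0.0645,-0.007,0.185,0,0,0,0.068],[-0.0645,-0.007,0.205,0,0,0,0.068],[-0.0645,-0.007,0.21,0,0,0,0.068],[-0.0645,-0.007,0.21,0,0,0,0.068],[-0.0645,-0.007,0.21,0,0,0,0.068]]'
python3 - <<'E'
from h import *
print(rel((.481,-.154,.03),down()))
cv2.imwrite('pics/w2.png',capture('wrist'))
E
```

```text
time_s: 3.9
ee_pos: [0.4815, -0.1542, 0.2354]
tool_rot: [[0.02, 1.0, 0.0], [1.0, -0.02, -0.002], [-0.002, 0.0, -1.0]]
ft_force: [0.7, -0.2, -0.5]
grip_width: 0.794
(array([ 0.0003, -0.0005,  0.0504]), array([0.03, 0.09, 0.07]))
```

View pics/w2.png

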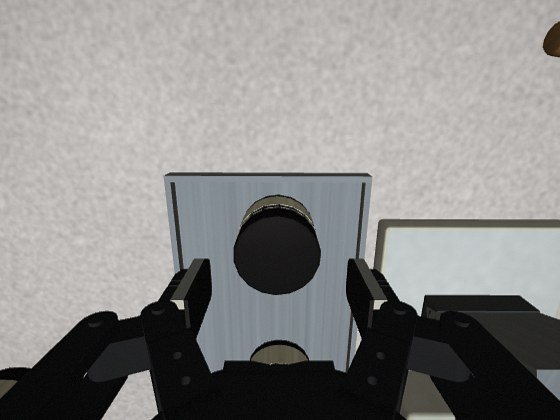

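Jar_a's lid at (277,251) is centred between the pads (about 195 and 362), so I descend and close.

```bash
python3 -m pendant '[[0,0,0.015,0,0,0,0.068],[0,0,0.03,0,0,0,0.068],[0,0,0.042,0,0,0,0.068],[0,0,0.049,0,0,0,0.068],[0,0,0.05,0,0,0,0.066],[0,0,0.05,0,0,0,0.055],[0,0,0.05,0,0,0,0.044],[0,0,0.05,0,0,0,0.04],[0,0,0.05,0,0,0,0.04],[0,0,0.05,0,0,0,0.04]]' 50; python3 -m pendant '[[0,0,-0.003,0,0,0,0.04],[0,0,-0.01,0,0,0,0.04],[0,0,-0.025,0,0,0,0.04],[0,0,-0.045,0,0,0,0.04],[0,0,-0.075,0,0,0,0.04],[0,0,-0.11,0,0,0,0.04],[0,0,-0.15,0,0,0,0.04],[0,0,-0.19,0,0,0,0.04],[0,0,-0.215,0,0,0,0.04],[0,0,-0.23,0,0,0,0.04]]'
python3 - <<'E'
from h import *
ty=np.radians(-7.4);f=np.array([np.cos(ty),np.sin(ty),0]);c=np.array([.5276,.3033,0])
for k in(-.055,.055):
    p=c+k*f; print(p, rel(p+[0,0,.25],down(ty)), rel(p+[0,0,.032],down(ty)))
E
```

```text
time_s: 5.2
ee_pos: [0.4816, -0.1544, 0.186]
tool_rot: [[0.02, 1.0, 0.001], [1.0, -0.02, -0.002], [-0.002, 0.001, -1.0]]
ft_force: [-0.5, 1.2, 6.8]
grip_width: 0.57
time_s: 6.45
ee_pos: [0.481, -0.1538, 0.4184]
tool_rot: [[0.02, 1.0, 0.003], [1.0, -0.02, -0.003], [-0.003, 0.003, -1.0]]
ft_force: [-0.5, 0.1, -1.8]
grip_width: 0.572
[0.4731 0.3104 0.    ] (array([ 0.4639, -0.0172,  0.0121]), array([0.21, 0.15, 6.26])) (array([ 0.4645, -0.0179,  0.2301]), array([0.21, 0.15, 6.26]))
[0.5821 0.2962 0.    ] (array([0.4519, 0.0922, 0.0125]), array([0.21, 0.15, 6.26])) (array([0.4526, 0.0914, 0.2305]), array([0.21, 0.15, 6.26]))
```

```bash
python3 -m pendant '[[0.02,0,0,0,0,0,0.04],[0.06,-0.002,0,0,0,1,0.04],[0.11,-0.004,0,0,0,2,0.04],[0.17,-0.006,0,0,0,3,0.04],[0.23,-0.008,0,0,0,4,0.04],[0.29,-0.01,0,0,0,5,0.04],[0.35,-0.012,0,0,0,6,0.04],[0.4,-0.015,0,0,0,6.3,0.04],[0.44,-0.017,0,0,0,6.3,0.04],[0.464,-0.018,0.005,0,0,6.3,0.04]]' ; python3 -m pendant '[[0,0,0.01,0,0,0,0.04],[0,0,0.03,0,0,0,0.04],[0,0,0.06,0,0,0,0.04],[0,0,0.09,0,0,0,0.04],[0,0,0.12,0,0,0,0.04],[0,0,0.15,0,0,0,0.04],[0,0,0.165,0,0,0,0.04],[0,0,0.175,0,0,0,0.04],[0,0,0.18,0,0,0,0.04],[0,0,0.18,0,0,0,0.04]]'
python3 - <<'E'
from h import *
C=cam('wrist');cv2.imwrite('pics/w3.png',capture('wrist'))
ty=np.radians(-7.4);f=np.array([np.cos(ty),np.sin(ty),0]);c=np.array([.5276,.3033,0]);p=c-.055*f
print(rel(p+[0,0,.033],down(ty)))
E
```

```text
time_s: 7.7
ee_pos: [0.4707, 0.3131, 0.412]
tool_rot: [[0.128, 0.992, 0.003], [0.992, -0.128, -0.003], [-0.002, 0.003, -1.0]]
ft_force: [-0.1, -0.4, -1.0]
grip_width: 0.572
time_s: 8.95
ee_pos: [0.4712, 0.3126, 0.2323]
tool_rot: [[0.127, 0.992, 0.003], [0.992, -0.127, -0.003], [-0.002, 0.004, -1.0]]
ft_force: [0.2, -0.0, -1.1]
grip_width: 0.577
(array([-0.0019,  0.0018,  0.0445]), array([0.23, 0.11, 0.07]))
```

View pics/w3.png

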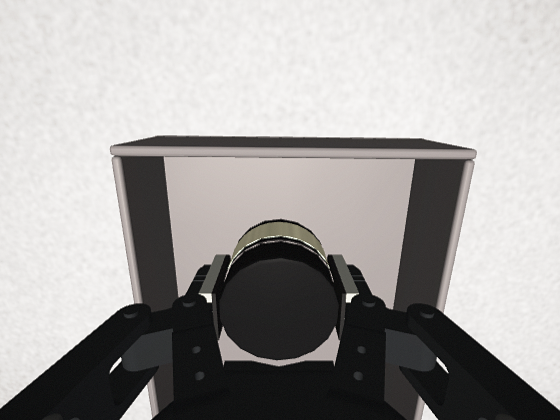

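Jar_a is held upright and hangs over the tote floor, clear of the walls. I lower, check contact, then release.

```bash
python3 -m pendant '[[0,0.001,0.01,0,0,0,0.04],[0,0.001,0.02,0,0,0,0.04],[0,0.001,0.028,0,0,0,0.04],[0,0.001,0.034,0,0,0,0.04],[0,0.001,0.038,0,0,0,0.04],[0,0.001,0.041,0,0,0,0.04],[0,0.001,0.043,0,0,0,0.04],[0,0.001,0.0445,0,0,0,0.04],[0,0.001,0.045,0,0,0,0.04],[0,0.001,0.045,0,0,0,0.04]]'
```

```text
time_s: 10.25
ee_pos: [0.4725, 0.3125, 0.1876]
tool_rot: [[0.128, 0.992, 0.004], [0.992, -0.128, -0.002], [-0.002, 0.004, -1.0]]
ft_force: [0.2, 0.3, -1.0]
grip_width: 0.577
```

```bash
python3 -m pendant '[[0,0,0.001,0,0,0,0.04],[0,0,0.0018,0,0,0,0.04],[0,0,0.0018,0,0,0,0.053],[0,0,0.0018,0,0,0,0.06],[0,0,0.0018,0,0,0,0.066],[0,0,0.0018,0,0,0,0.068],[0,0,-0.01,0,0,0,0.068],[0,0,-0.03,0,0,0,0.068],[0,0,-0.055,0,0,0,0.068],[0,0,-0.08,0,0,0,0.068]]'
python3 - <<'E'
from h import *
cv2.imwrite('pics/w4.png',capture('wrist'))
print(rel((.599,-.154,.25),down()))
E
```

```text
time_s: 11.5
ee_pos: [0.4721, 0.3126, 0.2691]
tool_rot: [[0.128, 0.992, 0.004], [0.992, -0.128, -0.002], [-0.002, 0.004, -1.0]]
ft_force: [0.3, 1.4, -0.0]
grip_width: 0.794
(array([-0.447 ,  0.1857, -0.1319]), array([ 0.43, -0.01, -6.12]))
```

View pics/w4.png

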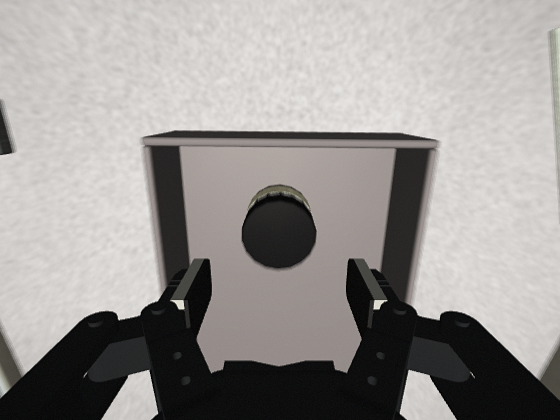

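Jar_a stands upright in the tote, lid at (279,231). I go back for jar_b.

```bash
python3 -m pendant '[[0,0,-0.04,0,0,0,0.068],[0,0,-0.09,0,0,0,0.068],[-0.03,0.01,-0.125,0,0,-0.5,0.068],[-0.08,0.03,-0.132,0,0,-1,0.068],[-0.14,0.055,-0.132,0,0,-2,0.068],[-0.2,0.08,-0.132,0,0,-3,0.068],[-0.26,0.105,-0.132,0,0,-4,0.068],[-0.32,0.13,-0.132,0,0,-5,0.068],[-0.37,0.155,-0.132,0,0,-6.1,0.068],[-0.415,0.175,-0.132,0.4,0,-6.1,0.068]]'
python3 - <<'E'
from h import *
print(rel((.599,-.1545,.08),down()))
E
```

```text
time_s: 12.8
ee_pos: [0.5926, -0.1232, 0.4058]
tool_rot: [[0.022, 1.0, 0.001], [1.0, -0.022, -0.0], [-0.0, 0.001, -1.0]]
ft_force: [1.1, 0.6, 0.5]
grip_width: 0.798
(array([-0.0311,  0.0068,  0.1708]), array([ 0.07,  0.  , -0.05]))
```

```bash
python3 -m pendant '[[-0.02,0.004,0,0,0,0,0.068],[-0.031,0.007,0.02,0,0,0,0.068],[-0.031,0.007,0.05,0,0,0,0.068],[-0.031,0.007,0.085,0,0,0,0.068],[-0.031,0.007,0.12,0,0,0,0.068],[-0.031,0.007,0.15,0,0,0,0.068],[-0.031,0.007,0.165,0,0,0,0.068],[-0.031,0.007,0.17,0,0,0,0.068],[-0.031,0.007,0.17,0,0,0,0.068],[-0.031,0.007,0.17,0,0,0,0.068]]'
python3 - <<'E'
from h import *
print(rel((.599,-.1545,.031),down()))
C=cam('wrist');im=capture('wrist');cv2.imwrite('pics/w5.png',im)
print(proj(C,(.599,-.1545,.05)))
E
```

```text
time_s: 14.05
ee_pos: [0.5995, -0.1544, 0.2369]
tool_rot: [[0.022, 1.0, 0.003], [1.0, -0.022, -0.001], [-0.001, 0.003, -1.0]]
ft_force: [-0.6, 0.6, -0.6]
grip_width: 0.799
(array([-0.    , -0.0006,  0.0509]), array([ 0.15,  0.03, -0.04]))
[276.7939 253.3119]
```

View pics/w5.png

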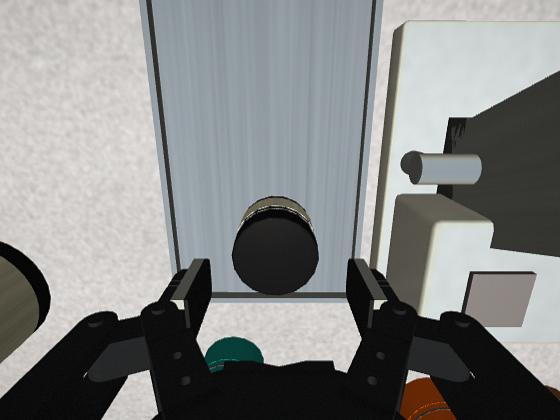

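Jar_b's lid is at (275,252), against a predicted (277,253). I descend, grip and lift.

```bash
python3 -m pendant '[[0,0,0.015,0,0,0,0.068],[0,0,0.03,0,0,0,0.068],[0,0,0.042,0,0,0,0.068],[0,0,0.05,0,0,0,0.068],[0,0,0.051,0,0,0,0.066],[0,0,0.051,0,0,0,0.055],[0,0,0.051,0,0,0,0.044],[0,0,0.051,0,0,0,0.04],[0,0,0.051,0,0,0,0.04],[0,0,0.051,0,0,0,0.04]]' 50; python3 -m pendant '[[0,0,-0.003,0,0,0,0.04],[0,0,-0.01,0,0,0,0.04],[0,0,-0.025,0,0,0,0.04],[0,0,-0.045,0,0,0,0.04],[0,0,-0.075,0,0,0,0.04],[0,0,-0.11,0,0,0,0.04],[0,0,-0.15,0,0,0,0.04],[0,0,-0.19,0,0,0,0.04],[0,0,-0.215,0,0,0,0.04],[0,0,-0.23,0,0,0,0.04]]'
python3 - <<'E'
from h import *
ty=np.radians(-7.4);f=np.array([np.cos(ty),np.sin(ty),0]);c=np.array([.5276,.3033,0]);p=c+.055*f
print(rel(p+[0,0,.25],down(ty)))
E
```

```text
time_s: 15.35
ee_pos: [0.5997, -0.1545, 0.1864]
tool_rot: [[0.022, 1.0, 0.003], [1.0, -0.022, -0.001], [-0.001, 0.003, -1.0]]
ft_force: [-2.0, 0.2, 6.4]
grip_width: 0.574
time_s: 16.6
ee_pos: [0.5987, -0.1543, 0.4186]
tool_rot: [[0.022, 1.0, 0.005], [1.0, -0.022, -0.002], [-0.001, 0.005, -1.0]]
ft_force: [0.3, 0.1, -1.1]
grip_width: 0.577
(array([ 0.45  , -0.0265,  0.0128]), array([0.31, 0.06, 6.15]))
```

```bash
python3 -m pendant '[[0.02,0,0,0,0,0,0.04],[0.06,-0.003,0,0,0,1,0.04],[0.11,-0.006,0,0,0,2,0.04],[0.17,-0.01,0,0,0,3,0.04],[0.23,-0.014,0,0,0,4,0.04],[0.29,-0.018,0,0,0,5,0.04],[0.35,-0.022,0,0.2,0,6,0.04],[0.4,-0.025,0,0.3,0,6.2,0.04],[0.435,-0.026,0,0.3,0,6.2,0.04],[0.45,-0.0265,0,0.3,0,6.2,0.04]]' ; python3 -m pendant '[[0,0,0.01,0,0,0,0.04],[0,0,0.03,0,0,0,0.04],[0,0,0.06,0,0,0,0.04],[0,0,0.09,0,0,0,0.04],[0,0,0.12,0,0,0,0.04],[0,0,0.15,0,0,0,0.04],[0,0,0.17,0,0,0,0.04],[0,0,0.185,0,0,0,0.04],[0,0,0.19,0,0,0,0.04],[0,0,0.19,0,0,0,0.04]]'
python3 - <<'E'
from h import *
ty=np.radians(-7.4);f=np.array([np.cos(ty),np.sin(ty),0]);c=np.array([.5276,.3033,0]);p=c+.055*f
print(rel(p+[0,0,.0325],down(ty)))
E
```

```text
time_s: 17.85
ee_pos: [0.5809, 0.2987, 0.4167]
tool_rot: [[0.127, 0.992, -0.002], [0.992, -0.127, -0.002], [-0.002, -0.001, -1.0]]
ft_force: [-0.6, -0.6, -0.7]
grip_width: 0.577
time_s: 19.1
ee_pos: [0.5807, 0.2981, 0.2268]
tool_rot: [[0.128, 0.992, -0.002], [0.992, -0.128, -0.002], [-0.002, -0.001, -1.0]]
ft_force: [-0.1, 0.3, -1.1]
grip_width: 0.574
(array([-0.0017,  0.0017,  0.0393]), array([-0.08,  0.1 ,  0.07]))
```

```bash
python3 -m pendant '[[0,0.001,0.01,0,0,0,0.04],[0,0.001,0.02,0,0,0,0.04],[0,0.001,0.028,0,0,0,0.04],[0,0.001,0.034,0,0,0,0.04],[0,0.001,0.037,0,0,0,0.04],[0,0.001,0.039,0,0,0,0.04],[0,0.001,0.04,0,0,0,0.04],[0,0.001,0.0405,0,0,0,0.04],[0,0.001,0.041,0,0,0,0.04],[0,0.001,0.041,0,0,0,0.04]]'; python3 -m pendant '[[0,0,0,0,0,0,0.053],[0,0,0,0,0,0,0.058],[0,0,0,0,0,0,0.062],[0,0,0,0,0,0,0.066],[0,0,0,0,0,0,0.068],[0,0,-0.005,0,0,0,0.068],[0,0,-0.02,0,0,0,0.068],[0,0,-0.045,0,0,0,0.068],[0,0,-0.08,0,0,0,0.068],[0,0,-0.12,0,0,0,0.068]]'
python3 - <<'E'
from h import *
print(rel((.5,-.02,.35),lean()))
E
```

```text
time_s: 20.35
ee_pos: [0.5816, 0.298, 0.1874]
tool_rot: [[0.128, 0.992, -0.001], [0.992, -0.128, -0.001], [-0.001, -0.001, -1.0]]
ft_force: [-9.0, -2.8, 22.6]
grip_width: 0.572
time_s: 21.6
ee_pos: [0.5815, 0.2981, 0.3093]
tool_rot: [[0.128, 0.992, -0.001], [0.992, -0.128, -0.001], [-0.001, -0.001, -1.0]]
ft_force: [0.3, -0.4, 0.7]
grip_width: 0.792
(array([-0.3318, -0.0932, -0.1858]), array([-20.08,   1.15,  -6.05]))
```

```bash
python3 -m pendant '[[-0.03,-0.02,-0.04,-2,0,-0.6,0.068],[-0.06,-0.04,-0.08,-4,0,-1.2,0.068],[-0.1,-0.05,-0.11,-6,0,-1.8,0.068],[-0.14,-0.06,-0.13,-8,0.5,-2.4,0.068],[-0.18,-0.07,-0.15,-10,0.5,-3,0.068],[-0.22,-0.08,-0.16,-12,0.7,-3.6,0.068],[-0.26,-0.085,-0.17,-14,0.8,-4.2,0.068],[-0.3,-0.09,-0.18,-16,0.9,-4.8,0.068],[-0.32,-0.093,-0.186,-18,1,-5.4,0.068],[-0.332,-0.093,-0.186,-20.1,1.15,-6.05,0.068]]'
python3 - <<'E'
from h import *
print(rel((.477,-.02,.266),lean()))
E
```

```text
time_s: 22.85
ee_pos: [0.4463, -0.02, 0.4974]
tool_rot: [[0.022, 0.938, 0.346], [1.0, -0.02, -0.008], [-0.001, 0.346, -0.938]]
ft_force: [0.2, 0.2, -0.4]
grip_width: 0.799
(array([ 0.0007, -0.0508,  0.0727]), array([ 0.22,  0.05, -0.02]))
```

```bash
python3 -m pendant '[[0,-0.01,0.01,0,0,0,0.05],[0,-0.02,0.025,0,0,0,0.05],[0,-0.035,0.045,0,0,0,0.05],[0,-0.045,0.065,0,0,0,0.05],[0.0007,-0.051,0.073,0.2,0,0,0.05],[0.0007,-0.051,0.073,0.2,0,0,0.05],[0.0007,-0.051,0.073,0.2,0,0,0.05],[0.0007,-0.051,0.073,0.2,0,0,0.05],[0.0007,-0.051,0.073,0.2,0,0,0.05],[0.0007,-0.051,0.073,0.2,0,0,0.05]]'
python3 - <<'E'
from h import *
L=lean();o=np.array([.515,-.0206,.163])
C=cam('wrist');w=capture('wrist');s=capture('scene')
cv2.imwrite('pics/s6raw.png',s);cv2.imwrite('pics/w6raw.png',w)
for n,v in dict(c=(0,0,0),top=(0,0,-.012),pp=(.012,.032,-.012),pm=(.012,-.032,-.012),mp=(-.012,.032,-.012),mm=(-.012,-.032,-.012)).items(): print(n,proj(C,o+L@v))
out=np.zeros((600,560,3),np.uint8);out[:420]=w;out[420:,:400]=cv2.resize(s[160:250,290:490],None,fx=2,fy=2)
cv2.imwrite('pics/w6.png',out)
S=sense();print(S['ee_pos'],S['tool_rot'])
E
```

```text
time_s: 24.1
ee_pos: [0.4238, -0.0189, 0.4114]
tool_rot: [[0.022, 0.939, 0.343], [1.0, -0.02, -0.008], [-0.001, 0.343, -0.939]]
ft_force: [1.0, -0.2, 0.3]
grip_width: 0.59
c [277.7388 212.3887]
top [277.699  217.3343]
pp [292.7119 255.0752]
pm [293.9793 176.3231]
mp [262.7221 255.062 ]
mm [261.3805 176.3114]
[ 0.4237 -0.0189  0.4113] [[ 0.0218  0.939   0.3432]
 [ 0.9998 -0.0202 -0.0081]
 [-0.0007  0.3433 -0.9392]]
```

View pics/w6.png

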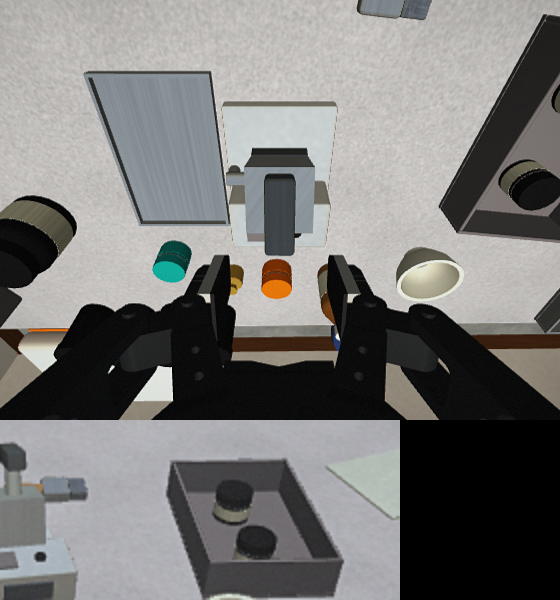

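Both jars stand upright in the tote. The bar's top face spans about (264–294, 175–256), against a predicted 262–293 by 176–255. An enlarged crop gives the fine alignment.

Run:
```python
import cv2
w=cv2.imread('pics/w6raw.png')[140:265,215:345]
cv2.imwrite('pics/w6c.png',cv2.resize(w,None,fx=4.8,fy=4.8,interpolation=cv2.INTER_CUBIC))
```

```text
(no output)
```

View pics/w6c.png

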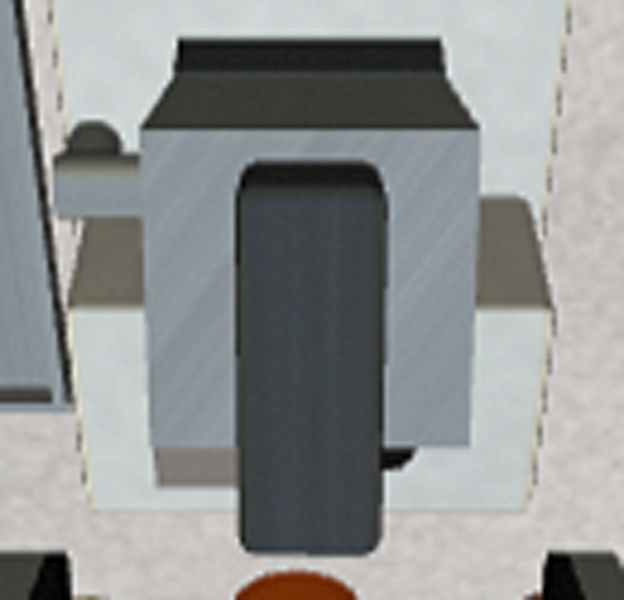

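The block and bar edges are symmetric about column 311, so yaw is right. The bar sits about 1.5 mm toward tool +x and a few mm deeper than my estimate. I advance along the bore axis.

```bash
python3 -m pendant '[[0.0015,0,0.01,0,0,0,0.05],[0.0015,0,0.025,0,0,0,0.05],[0.0015,0,0.045,0,0,0,0.05],[0.0015,0,0.065,0,0,0,0.05],[0.0015,0,0.085,0,0,0,0.05],[0.0015,0,0.1,0,0,0,0.05],[0.0015,0,0.108,0,0,0,0.05],[0.0015,0,0.113,0,0,0,0.05],[0.0015,0,0.114,0,0,0,0.05],[0.0015,0,0.114,0,0,0,0.05]]'
python3 - <<'E'
from h import *
s=sense();print(s['ft_force'])
w=capture('wrist');t=capture('scene')
out=np.zeros((600,560,3),np.uint8);out[:300]=w[120:];out[300:,:560]=cv2.resize(t[165:240,250:390],None,fx=4,fy=4,interpolation=cv2.INTER_CUBIC)
cv2.imwrite('pics/w7.png',out)
E
```

```text
time_s: 25.45
ee_pos: [0.4629, -0.0183, 0.3045]
tool_rot: [[0.022, 0.939, 0.344], [1.0, -0.02, -0.008], [-0.001, 0.344, -0.939]]
ft_force: [-0.1, 0.0, 0.2]
grip_width: 0.589
[-0.1288  0.0095  0.2094]
```

View pics/w7.png

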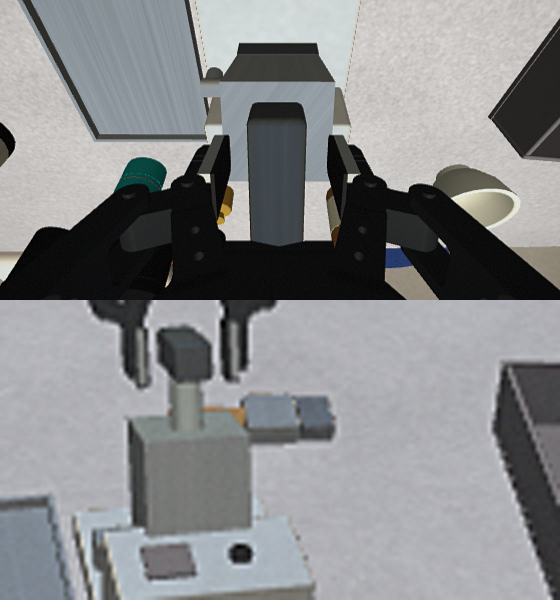

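The bar (columns 248–306) lies midway between the pads (228 and 330), and the scene view shows the tips just at the bar's underside. Now I close.

```bash
python3 -m pendant '[[0,0,0,0,0,0,0.042],[0,0,0,0,0,0,0.034],[0,0,0,0,0,0,0.028],[0,0,0,0,0,0,0.024],[0,0,0,0,0,0,0.02],[0,0,0,0,0,0,0.015],[0,0,0,0,0,0,0.015],[0,0,0,0,0,0,0.015],[0,0,0,0,0,0,0.015],[0,0,0,0,0,0,0.015]]' 70
python3 - <<'E'
from h import *
s=sense();print(s['tool_rot'].T@s['ft_force'],s['tool_rot'].T@s['wrist_torque'],s['ee_pos'],rel((0,0,0),lean())[1])
E
```

```text
time_s: 26.8
ee_pos: [0.4629, -0.0184, 0.3048]
tool_rot: [[0.022, 0.939, 0.344], [1.0, -0.02, -0.008], [-0.001, 0.344, -0.939]]
ft_force: [-2.8, -1.3, 5.0]
grip_width: 0.271
[-1.4087 -0.8977 -5.6312] [ 0.326  -0.4669  0.021 ] [ 0.4629 -0.0184  0.3048] [ 0.08  0.07 -0.02]
```

```bash
python3 -m pendant '[[0,0,-0.001,0,0,0,0.015],[0,0,-0.002,0,0,0,0.015],[0,0,-0.004,0,0,0,0.015],[0,0,-0.006,0,0,0,0.015],[0,0,-0.008,0,0,0,0.015],[0,0,-0.01,0,0,0,0.015],[0,0,-0.012,0,0,0,0.015],[0,0,-0.014,0,0,0,0.015],[0,0,-0.015,0,0,0,0.015],[0,0,-0.015,0,0,0,0.015]]'
python3 - <<'E'
from h import *
s=sense();L=lean();print(s['tool_rot'].T@s['ft_force'],s['tool_rot'].T@s['wrist_torque'],s['ee_pos'],L.T@(s['ee_pos']-[.4629,-.0184,.3048]),rel((0,0,0),L)[1])
E
```

```text
time_s: 28.05
ee_pos: [0.4577, -0.0183, 0.3189]
tool_rot: [[0.022, 0.939, 0.344], [1.0, -0.02, -0.008], [-0.001, 0.344, -0.939]]
ft_force: [0.0, -0.2, -2.8]
grip_width: 0.269
[-0.1687 -0.9383  2.6653] [ 0.3772 -0.017  -0.0001] [ 0.4577 -0.0183  0.3189] [ 0.     -0.0001 -0.015 ] [ 0.08  0.07 -0.02]
```

Lateral force is under 1 N and axial force is about the plunger's weight, so it slides freely. I pull the remaining 25 mm.

```bash
python3 -m pendant '[[0,0,-0.001,0,0,0,0.015],[0,0,-0.004,0,0,0,0.015],[0,0,-0.007,0,0,0,0.015],[0,0,-0.011,0,0,0,0.015],[0,0,-0.015,0,0,0,0.015],[0,0,-0.018,0,0,0,0.015],[0,0,-0.021,0,0,0,0.015],[0,0,-0.023,0,0,0,0.015],[0,0,-0.0245,0,0,0,0.015],[0,0,-0.025,0,0,0,0.015]]'
python3 - <<'E'
from h import *
s=sense();L=lean();print(s['tool_rot'].T@s['ft_force'],s['tool_rot'].T@s['wrist_torque'],s['qvel'],L.T@(s['ee_pos']-[.4629,-.0184,.3048]),rel((0,0,0),L)[1])
t=capture('scene');cv2.imwrite('pics/f.png',cv2.resize(t[150:250,250:350],None,fx=6,fy=6,interpolation=cv2.INTER_CUBIC))
t=capture('scene')
S=cam('scene');print(proj(S,(.533,-.02,.12)))
E
```

```text
time_s: 29.3
ee_pos: [0.449, -0.0181, 0.3424]
tool_rot: [[0.022, 0.939, 0.344], [1.0, -0.02, -0.008], [-0.001, 0.344, -0.939]]
ft_force: [0.7, 0.1, -2.9]
grip_width: 0.271
[ 0.1538 -0.3815  2.9203] [ 0.3691 -0.0063 -0.0321] [-0.0026 -0.2835 -0.0402 -0.0665  0.4588  0.066 ] [ 0.     -0.0001 -0.0401] [ 0.08  0.07 -0.02]
[296.4335 196.1034]
```

View pics/f.png

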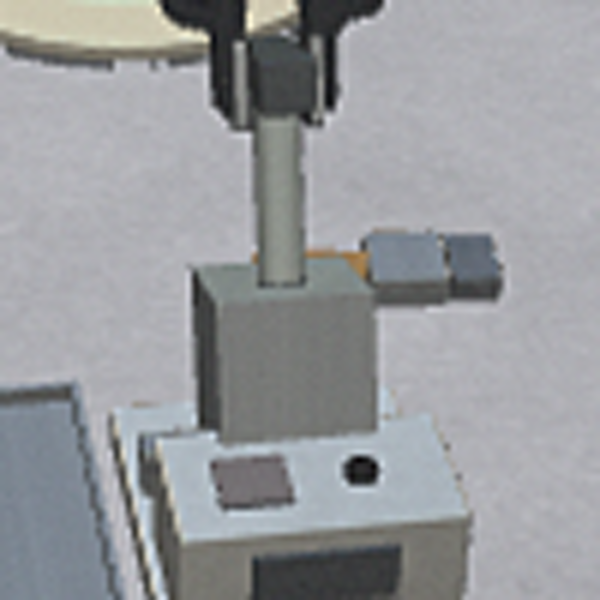

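The final view shows the plunger drawn out in the jaws, with a dark line right at the mouth at (282,283) in the crop. Measured travel is 40.1 mm with side force under 0.5 N. I hand in while holding.

```bash
python3 -c "
from bench import *
print(close_job()); print(sense()['ee_pos'])"
```

```text
the job is handed in; nothing more can be done
None
the job is handed in; nothing more can be done
```

I moved both finished jars from the catch tray into the tote, then drew the plunger out to half stroke. I handed the job in at about 29 s, still gripping the cross bar.

- **Jars:** the scene view after placing showed both upright in the tote. Jar_b met the tote floor a little firmly, with a wrist force of about 23 N just before release. It stood upright afterwards.
- **Plunger:** the tool moved 40.1 mm along the bore axis, with 0.1 mm sideways drift and no turn. Side force was under 1 N at both checks and the pull was about 3 N. The last picture showed the dark line at the mouth. At that resolution it cannot be told apart from the bore's own edge, so the ring position rests mainly on the measured travel.
- **Not checked:** I took no final picture of the whole bench. I felt no unexpected contact, and the bystanders looked undisturbed in the views I had.

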